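# Weigh two tins by hand and stow them in the cart's rack

## Robot

A 6-joint arm with a two-finger parallel gripper is mounted at the origin on the work surface. World frame = base frame: x ahead of the robot, y to its left, z up, the work surface at z = 0. Lengths are in m, angles in rad, forces in N, time in s.
With the tool pointing down it reaches from about 0.375 to 0.9 m from the base axis. Payload 3.1 kg.
Tool frame: the origin (TCP) lies on the centre line of the jaws, within the pads' length; the fingertips stand 22 mm ahead of it and the grasp point (between the pads) lies 3 mm ahead of it; z points along the fingers, y is the line along which they close (so a half turn about z gives the same grasp; the last joint's range is limited). The gripper opens to 85 mm and grips with 20 to 120 N. Pads are 22 mm wide; open, the fingers measure 114 mm over their backs; the gripper's body (76 mm by 85 mm) begins 54 mm behind the grasp point. The pads swing forward as they close: fully open they stand 13 mm farther back than shut.
Start: joints at [-1.306, 0.527, 1.433, -0, 1.181, -0.178], TCP at [0.268, -0.565, 0.253] pointing down, gripper open.
Joint ranges: [-3.08, 3.08], [-0.75, 2.2], [0.22, 2.44], [-1.43, 4.57], [0, 2.65], [-2.85, 2.85]. Speed limits (rad/s): [2.79, 2.79, 3.14, 3.14, 3.14, 3.14].

## Interface

Orientations are given as a unit quaternion [x, y, z, w].
In Python, from station import sense, eyes, job gives the robot as it stands.
- The arm moves only by the shell command python3 -m pendant 'ROWS' [FORCE]. ROWS is a JSON list that holds a single list of rows (three levels of brackets), with 1 to 20 rows, each of 5 numbers: dx, dy, dz in normalised numbers (1 is 0.6 m), then a turn about the tool's z in parts of the range, where 1.0 means 2 pi rad, then the opening from 0.0 (shut) to 1.0 (fully open); each row is the pose to reach, as a shift and turn from the pose commanded when the command began, along the tool's axes at that moment; what a row does not reach only later rows make up. A row lasts 1/10 s, in which the tool goes at most 0.05 m and 0.15 rad, less where a joint would pass 70% of its speed; a pose out of reach is approached as far as the arm can. The fingers move at their own pace and stop on an object; FORCE is the grip in N (left out, the last holds). Time passes only in rows, so rows that do not move let the fingers close. It prints the time, the measured TCP pose, the force, the opening and the grip force at its end. No shift or turn number may pass 1 either way. Input that does not fit is refused with a message, and nothing moves.
- sense(): the state, without advancing time (a new reading comes with each control period).
- eyes.snapshot(name): name is "side" or "top"; returns a dict with "pixels" (400x640x3 uint8, red, green, blue), "range_z" (400x640 float32, m along the optical axis (not along the pixel's ray), 0 where there is no reading), "fov_y" (degrees; the focal length in pixels is half the picture's height over the tangent of half this angle, whatever the lens; pixels are square), "cx", "cy" (the principal point, pixels), "R" (3x3) and "t" (3): a world point X has camera coordinates R X + t. Camera axes: x right, y down, z forward; pixel columns grow to the right and rows downward; lengths in m; the calibration is good to about 2 mm. A picture is of the moment at which its call begins.
- job.sign_off(): hands the job in; it is judged then, once.
The state is a dict: "t": time; "q": joint angles; "qd": joint speeds; "tau": joint torques, N m; "tcp_pos": TCP position; "tool_rot": TCP orientation; "force": force on the tool from outside, world axes, zero at the start; "ft_torque": the same for the moment, N m; "finger_gap": opening from 0.0 (shut) to 1.0 (fully open); "gripper_force": force on a finger pad.
Only numpy, scipy, OpenCV 4.12 (cv2) and the standard library are available. Lean on these libraries where they do the work, as an engineer would, in place of code of your own. Each camera call takes 0.05 s, during which the arm holds its last target. There are 200 camera calls.

## Task

One of the two identical lidded tins holds the steel grinder burrs, the other is empty: lift one just a finger's width or two clear of where it stands and hold it still there for a second to feel its weight. Then stand the tin with the burrs in the rack lane that has the brass weight behind it and the empty tin in the other lane, pushing each along its lane until the sprung rubber pad at the end just gives, never hard, and leave it standing there against the pad. Keep the tins upright, set them down rather than drop them, and leave everything else on the cart as it is.

Things in the scene. Friction and masses are not known exactly. Their poses are not given: they have to be found in the camera images.
- tin_a: one of two look-alike closed aluminium tins, upright, 52 mm across, 90 mm tall (lid, top 10 mm, 54 mm across), 0.12 kg itself. Either this or the other one, varying, holds loose steel burrs: total 0.44 to 0.60 kg; the other only a cork wad: total 0.13 kg. Only weight tells. Origin: centre of the underside, z along its axis
- tin_b: one of two look-alike closed aluminium tins, upright, 52 mm across, 90 mm tall (lid, top 10 mm, 54 mm across), 0.12 kg itself. Either this or the other one, varying, holds loose steel burrs: total 0.44 to 0.60 kg; the other only a cork wad: total 0.13 kg. Only weight tells. Origin: centre of the underside, z along its axis
- rack: wooden rack, fixed; board 10 mm thick, x -100 to 140 mm, y -110 to 110 mm; origin under it, on midline. Two lanes along x, mouths at -x, sprung pads at +x; centre lines y = +52 and -52 mm. Tins stand on the board between rails 62 mm apart, x -90 to 75 mm, tops 30 mm above the cart. Cross wall at x 94 mm, 34 mm high. Brass weight (32 mm wide, 28 tall) stands behind the lane at y = +52
- lane_full (a point): lane with the brass weight, for the tin with the burrs: point on its floor and centre line, 65 mm in from the board's front edge, 10 mm above the cart; axes as the rack's. The lane ends in a sprung rubber pad (44 mm wide, 20 to 46 mm above the cart). Its carriage is clamped differently each time: face 62 to 80 mm beyond this point along +x, not measured, so found by feel
- lane_empty (a point): the same point in the other lane, for the empty tin; its pad is clamped likewise but independently. Both pads yield 3 N per mm, at most 6 mm, towards +x: a press of 2 N or more held for a moment is proper, about 6 N good, over 15 N does damage. Ease off before letting go, or the spring pushes the tin back; it should stay within 6 mm of the pad
- mortar: wooden mortar, 104 mm across, 85 mm tall, loose, to be left alone; origin under its centre
- pestle: hardwood pestle lying on the cart, 160 mm long along its x, 33 mm thick, loose, to be left alone; origin under its centre
- scoop: grey plastic coffee scoop lying on the cart, 120 mm long along its x, 40 mm wide, 24 mm tall, loose, to be left alone; origin under its middle
- incense_holder: white ceramic incense dish, 90 mm across, 21 mm tall, loose, to be left alone; origin under its centre
- tumbler_1: glass tumbler standing upright, 62 mm across, 75 mm tall, loose, to be left alone; origin under its centre
- tumbler_2: second such tumbler, 62 mm across, 75 mm tall, loose, to be left alone; origin under its centre

How it is judged:
On the way, in this order (a step that is already met when the one before it is completed fails the run):
1. one tin is lifted just clear (underside 4 to 45 mm above the cart), close to where it stood, and held still for half a second (((height (world z) of tin_a between 0.004 and 0.045 m and distance of tin_a from where it was at the start of the episode below 0.055 m and linear speed of tin_a below 0.03 m/s and contact force between tin_a and the fingers above 1 N) or (height (world z) of tin_b between 0.004 and 0.045 m and distance of tin_b from where it was at the start of the episode below 0.055 m and linear speed of tin_b below 0.03 m/s and contact force between tin_b and the fingers above 1 N))), for 0.5 s.
2. a tin is pressed against the sprung pad of a lane with 2 N or more ((contact force between any of tin_a, tin_b and pad_h_c0 above 2 N or contact force between any of tin_a, tin_b and pad_l_c0 above 2 N)), for 0.15 s.
3. with one tin left standing in its lane against the pad, the other is pressed against the pad of the other lane with 2 N or more (((contact force between tin_a and pad_h_c0 above 2 N and (y of tin_b in the frame of lane_empty between -0.009 and 0.009 m and z of tin_b in the frame of lane_empty between -0.003 and 0.003 m and angle between tin_b's own z axis and vertical below 0.05 rad and horizontal distance between tin_b and pad_l_c0 below 0.038 m)) or (contact force between tin_a and pad_l_c0 above 2 N and (y of tin_b in the frame of lane_full between -0.009 and 0.009 m and z of tin_b in the frame of lane_full between -0.003 and 0.003 m and angle between tin_b's own z axis and vertical below 0.05 rad and horizontal distance between tin_b and pad_h_c0 below 0.038 m)) or (contact force between tin_b and pad_h_c0 above 2 N and (y of tin_a in the frame of lane_empty between -0.009 and 0.009 m and z of tin_a in the frame of lane_empty between -0.003 and 0.003 m and angle between tin_a's own z axis and vertical below 0.05 rad and horizontal distance between tin_a and pad_l_c0 below 0.038 m)) or (contact force between tin_b and pad_l_c0 above 2 N and (y of tin_a in the frame of lane_full between -0.009 and 0.009 m and z of tin_a in the frame of lane_full between -0.003 and 0.003 m and angle between tin_a's own z axis and vertical below 0.05 rad and horizontal distance between tin_a and pad_h_c0 below 0.038 m)))), for 0.15 s.
At the end, for the whole second after the job is handed in: the tin with the burrs (more than 3 N on the rack) stands upright in the lane with the brass weight behind it and the empty tin (less than 3 N) in the other lane; each is on the lane's floor (within 3 mm), within 9 mm of the centre line, no more than about 6 mm from its pad, released and at rest ((((y of tin_a in the frame of lane_full between -0.009 and 0.009 m and z of tin_a in the frame of lane_full between -0.003 and 0.003 m and angle between tin_a's own z axis and vertical below 0.05 rad and horizontal distance between tin_a and pad_h_c0 below 0.038 m) and (y of tin_b in the frame of lane_empty between -0.009 and 0.009 m and z of tin_b in the frame of lane_empty between -0.003 and 0.003 m and angle between tin_b's own z axis and vertical below 0.05 rad and horizontal distance between tin_b and pad_l_c0 below 0.038 m) and (linear speed of tin_a below 0.01 m/s and contact force between tin_a and the fingers below 0.05 N) and (linear speed of tin_b below 0.01 m/s and contact force between tin_b and the fingers below 0.05 N) and contact force between tin_a and rack above 3 N and contact force between tin_b and rack below 3 N) or ((y of tin_b in the frame of lane_full between -0.009 and 0.009 m and z of tin_b in the frame of lane_full between -0.003 and 0.003 m and angle between tin_b's own z axis and vertical below 0.05 rad and horizontal distance between tin_b and pad_h_c0 below 0.038 m) and (y of tin_a in the frame of lane_empty between -0.009 and 0.009 m and z of tin_a in the frame of lane_empty between -0.003 and 0.003 m and angle between tin_a's own z axis and vertical below 0.05 rad and horizontal distance between tin_a and pad_l_c0 below 0.038 m) and (linear speed of tin_b below 0.01 m/s and contact force between tin_b and the fingers below 0.05 N) and (linear speed of tin_a below 0.01 m/s and contact force between tin_a and the fingers below 0.05 N) and contact force between tin_b and rack above 3 N and contact force between tin_a and rack below 3 N))); the robot touches nothing.
It fails at once if a pad is pressed with more than 15 N (contact force between any of pad_h_c0, pad_l_c0 and anything else above 15 N).
It fails at once if a tin is tipped by more than 0.5 rad (angle between any of tin_a, tin_b's own z axis and vertical above 0.5 rad).
It fails at once if a tin is dropped: out of the fingers it falls or slides faster than 0.4 m/s ((contact force between tin_a and the fingers below 0.1 N and linear speed of tin_a above 0.4 m/s) or (contact force between tin_b and the fingers below 0.1 N and linear speed of tin_b above 0.4 m/s)).
It fails at once if a bystander is shifted by more than 20 mm (distance of any of mortar, pestle, scoop, incense_holder, tumbler_1, tumbler_2 from where it was at the start of the episode above 0.02 m).
It fails at once if a glass or the mortar is tipped (angle between any of mortar, tumbler_1, tumbler_2's own z axis and vertical above 0.3 rad).
It also fails if it takes over 72 s, if anything falls off the work surface, if the arm or the gripper's body presses on something with over 40 N, if the wrist force passes 120 N, or if a joint passes its speed limit or range.

## Working session

There is one attempt and no reset: what is moved stays moved. The work goes in short steps, Python scripts to look and compute and a shell command to move; the robot and the scene stay as the last step left them, time stands still between calls to the robot, and variables do not carry over. Pictures are saved under pics/ and viewed, at most 10 in all, crops included, and the job is handed in when it is done.

```bash
ls; mkdir -p pics; cat > h.py <<'E'
import numpy as np, cv2
from station import sense, eyes, job
def snap(n, f=None):
    s=eyes.snapshot(n)
    if f: cv2.imwrite(f,s["pixels"][:,:,::-1])
    return s
def cloud(s):
    z=s["range_z"]; f=200/np.tan(np.radians(s["fov_y"])/2)
    v,u=np.mgrid[0:400,0:640]
    c=np.stack([(u-s["cx"])/f*z,(v-s["cy"])/f*z,z],-1)
    return (c-s["t"])@s["R"]
def ray(s,u,v,h):
    f=200/np.tan(np.radians(s["fov_y"])/2)
    d=np.array([(u-s["cx"])/f,(v-s["cy"])/f,1])@s["R"]; o=-np.array(s["t"])@s["R"]
    return o+d*(h-o[2])/d[2]
E
python3 - <<'E'
from h import *
for n in("top","side"):
    s=snap(n,f"pics/{n}0.png"); np.savez(f"{n}0.npz",**s); print(n,s["fov_y"],s["cx"],s["cy"],-np.array(s["t"])@s["R"],s["R"].round(2).tolist())
print(sense())
E
```

```text
pics
top 52.56745081780147 317.417384458865 201.78493642774842 [0.50360895 0.02891926 0.96371719] [[-0.02, -1.0, -0.0], [-1.0, 0.02, -0.04], [0.04, -0.0, -1.0]]
side 46.12508632042633 319.06880361740485 199.10607527966343 [0.40445976 0.94020925 0.68236917] [[-0.99, -0.16, 0.01], [-0.1, 0.55, -0.83], [0.13, -0.82, -0.56]]
{'t': 0.1, 'q': array([-1.30651271e+00,  5.28409660e-01,  1.43377376e+00, -3.84601443e-05,
        1.18136353e+00, -1.78500482e-01]), 'qd': array([ 8.31647804e-05, -7.68427156e-04, -2.59198983e-03,  4.72019476e-04,
       -1.69870169e-03,  2.01789823e-03]), 'tau': array([-1.64204089e-04, -4.43304706e+01, -1.78587949e+01, -1.89303373e-04,
        3.93427021e-03, -2.83220129e-05]), 'tcp_pos': array([ 0.2676455 , -0.5641368 ,  0.25240914]), 'tool_rot': array([ 9.75590644e-01,  2.19594944e-01, -5.96652463e-05, -9.75486152e-04]), 'force': array([0.93377521, 0.10771814, 0.351764  ]), 'ft_torque': array([-0.03815135,  0.04635603,  0.0170483 ]), 'gripper_force': 0.0, 'finger_gap': 0.999684600235765}
```

View pics/top0.png

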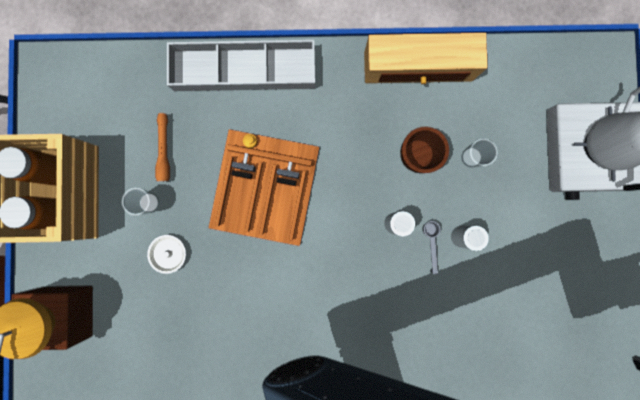

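View pics/side0.png

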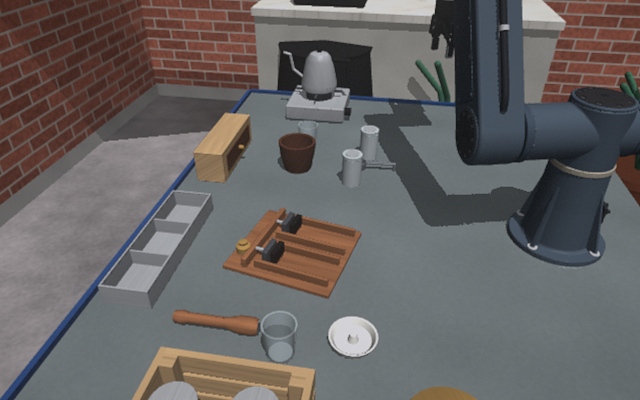

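The top view shows white tin lids at about (402,223) and (475,237), with the scoop between them at (432,245). The rack is at (265,187), with the brass weight at (250,141), which is the left lane in the picture. The side view agrees: tins at (352,168) and (370,143), rack at (295,250).

```bash
cat > m.py <<'E'
from h import *
def circ(P): # circle fit
    A=np.c_[2*P,np.ones(len(P))]; b=(P**2).sum(1); c=np.linalg.lstsq(A,b,rcond=None)[0]
    return c[:2],np.sqrt(c[2]+c[:2]@c[:2])
for n,seeds in(("top",[(402,223),(475,237)]),("side",[(352,168),(370,143)])):
    s=dict(np.load(n+"0.npz")); C=cloud(s); px=s["pixels"]
    for (u,v) in seeds:
        sub=np.zeros((400,640),bool); sub[v-30:v+31,u-30:u+31]=1
        m=sub&(C[...,2]>0.082)&(C[...,2]<0.1)
        P=C[m]; (h)=np.median(P[:,2])
        c,r=cv2.minEnclosingCircle(P[:,:2].astype(np.float32))
        vs,us=np.nonzero(m)
        print(n,(u,v),m.sum(),"h",h.round(4),"mean",P.mean(0).round(4),"mec",np.round(c,4),round(r,4), "ray", ray(s,us.mean(),vs.mean(),0.09).round(4))
s=dict(np.load("top0.npz")); C=cloud(s); hsv=cv2.cvtColor(s["pixels"],cv2.COLOR_RGB2HSV)
X=C[...,0];Y=C[...,1];Z=C[...,2]
reg=np.zeros((400,640),bool); reg[120:252,200:330]=1
for lo,hi in((.006,.014),(.026,.0315),(.0315,.037)):
    m=reg&(Z>lo)&(Z<hi); print(lo,m.sum(),np.median(Z[m]))
m=reg&(Z>.006)&(Z<.05)&(hsv[...,1]>80)
r=cv2.minAreaRect(C[m][:,:2].astype(np.float32)); print("rect",r,cv2.boxPoints(r).round(4).tolist())
# rails: height 26-31.5
m=(reg&(Z>.025)&(Z<.032)).astype(np.uint8)
n,l,st,ce=cv2.connectedComponentsWithStats(m)
for i in range(1,n):
    if st[i,4]>40:
        r=cv2.minAreaRect(C[l==i][:,:2].astype(np.float32)); print("rail",st[i,4],np.round(r[0],4),np.round(r[1],4),r[2])
y=hsv[...,0]; m=reg&(y>20)&(y<32)&(Z>.03)&(hsv[...,1]>120); print("brass",m.sum(),np.median(C[m],0))
E
python3 m.py
python3 - <<'E'
import cv2
a=cv2.imread('pics/top0.png'); b=cv2.imread('pics/side0.png')
import numpy as np
A=cv2.resize(a[115:265,200:340],None,fx=4,fy=4,interpolation=2)[:600,:560]
cv2.imwrite('pics/c1.png',A)
E
```

```text
top (402, 223) 491 h 0.0907 mean [ 0.4919 -0.1531  0.0906] mec [ 0.4921 -0.1538] 0.027 ray [ 0.4919 -0.1532  0.09  ]
top (475, 237) 503 h 0.0907 mean [ 0.4582 -0.3092  0.0906] mec [ 0.4584 -0.3105] 0.0274 ray [ 0.4582 -0.3094  0.09  ]
side (352, 168) 196 h 0.0893 mean [ 0.4923 -0.146   0.0888] mec [ 0.4909 -0.1504] 0.0296 ray [ 0.4921 -0.1438  0.09  ]
side (370, 143) 353 h 0.0893 mean [ 0.4773 -0.2153  0.0887] mec [ 0.478  -0.2283] 0.1082 ray [ 0.4779 -0.2091  0.09  ]
0.006 6756 0.010266006591113286
0.026 995 0.029519281651408668
0.0315 672 0.03349953457045547
rect ((0.5825805068016052, 0.15480653941631317), (0.2200949490070343, 0.23940905928611755), 77.96563720703125) [[0.4426000118255615, 0.07209999859333038], [0.6766999959945679, 0.022199999541044235], [0.722599983215332, 0.23749999701976776], [0.4884999990463257, 0.2874000072479248]]
rail 79 [0.6908 0.1841] [0.0302 0.0282] 87.1350326538086
rail 238 [0.5737 0.2453] [0.0093 0.1636] 77.63641357421875
rail 227 [0.5592 0.1768] [0.0087 0.163 ] 77.69283294677734
rail 218 [0.5525 0.1435] [0.0082 0.1647] 77.6451416015625
rail 223 [0.5385 0.0752] [0.0082 0.1625] 77.99671173095703
brass 33 [0.68872931 0.1855064  0.03660775]
```

View pics/c1.png

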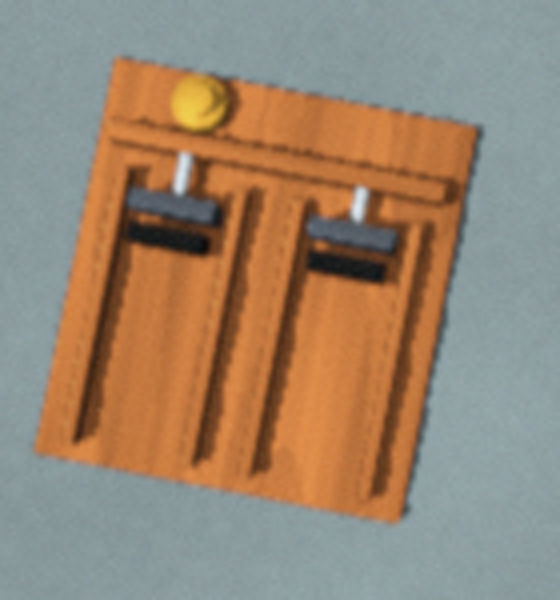

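Crop: the brass weight is at (200,102), behind the left (+y) lane. Both pads are visible, with faces at about (170,208) and (350,235), and both lanes are empty. I'll do one cross-check from the side view, plus the pad faces, and then move.

```bash
cat > m2.py <<'E'
from h import *
O=np.array([.5632,.1588]); ex=np.array([.9772,-.2124]); ey=np.array([.2124,.9772])
s=dict(np.load("side0.npz")); C=cloud(s)
for c in([.492,-.1535],[.4583,-.310]):
    m=(np.hypot(C[...,0]-c[0],C[...,1]-c[1])<.04)&(C[...,2]>.084)&(C[...,2]<.095)
    P=C[m]; r=cv2.minEnclosingCircle(P[:,:2].astype(np.float32)); print("side tin",m.sum(),np.median(P[:,2]),np.round(r[0],4),round(r[1],4))
for n in("top","side"):
    s=dict(np.load(n+"0.npz")); C=cloud(s); D=C[...,:2]-O; a=D@ex;b=D@ey;Z=C[...,2]
    for sg in(1,-1):
        for nm,m in(("floor",(abs(b-sg*.052)<.02)&(a>-.08)&(a<-.0)),("pad",(abs(b-sg*.052)<.02)&(a>.015)&(a<.09)&(Z>.036)&(Z<.06))):
            print(n,sg,nm,m.sum(),"z",np.median(Z[m]).round(4),"a",np.percentile(a[m],[0,5,50,95]).round(4),"b",b[m].mean().round(4))
    for sg,k in((1,.087),(1,.017),(-1,.017),(-1,.087)):
        m=(abs(b-sg*k)<.012)&(a>-.08)&(a<.06)&(Z>.024)&(Z<.034); print(n,"rail",sg*k,m.sum(),Z[m].mean().round(4),np.median(b[m]).round(4))
E
python3 m2.py
```

```text
side tin 186 0.08939189726531516 [ 0.4909 -0.1504] 0.0296
side tin 145 0.08951116888266143 [ 0.4576 -0.3063] 0.0279
top 1 floor 570 z 0.0102 a [-0.08   -0.0759 -0.0397 -0.0039] b 0.052
top 1 pad 198 z 0.0448 a [0.0313 0.032  0.0503 0.0614] b 0.0519
top -1 floor 574 z 0.0105 a [-0.0797 -0.0758 -0.0405 -0.004 ] b -0.052
top -1 pad 192 z 0.0453 a [0.0353 0.0362 0.0507 0.0648] b -0.052
top rail 0.087 232 0.0297 0.086
top rail 0.017 229 0.0296 0.0164
top rail -0.017 211 0.0298 -0.0177
top rail -0.087 210 0.0298 -0.0871
side 1 floor 418 z 0.0098 a [-0.0798 -0.0766 -0.0412 -0.0047] b 0.0491
side 1 pad 192 z 0.0443 a [0.0306 0.0321 0.0445 0.0611] b 0.0524
side -1 floor 302 z 0.0097 a [-0.0799 -0.0759 -0.0403 -0.004 ] b -0.0565
side -1 pad 150 z 0.044 a [0.0348 0.0358 0.0487 0.0653] b -0.0517
side rail 0.087 327 0.0284 0.0912
side rail 0.017 226 0.0283 0.0215
side rail -0.017 258 0.0283 -0.0129
side rail -0.087 189 0.0281 -0.0827
```

Units first: shifts go in shares of 0.6 m and turns go in shares of 2 pi rad. So 0.379 m / 0.6 = 0.6317, 0.36 m / 0.6 = 0.6, 0.657 rad / 6.2832 = 0.1046.

```bash
python3 -m pendant '[[[0.05, -0.0333, 0, 0.0095, 1], [0.1167, -0.0833, 0, 0.0191, 1], [0.1833, -0.1333, 0.0167, 0.0318, 1], [0.25, -0.1833, 0.0333, 0.0446, 1], [0.3167, -0.2333, 0.05, 0.0573, 1], [0.3833, -0.2833, 0.0667, 0.07, 1], [0.45, -0.3333, 0.0833, 0.0828, 1], [0.5167, -0.375, 0.1, 0.0955, 1], [0.5667, -0.4167, 0.1167, 0.1046, 1], [0.6, -0.4417, 0.1333, 0.1046, 1], [0.62, -0.455, 0.1383, 0.1046, 1], [0.6317, -0.4625, 0.1383, 0.1046, 1], [0.6317, -0.4625, 0.1383, 0.1046, 1], [0.6317, -0.4625, 0.1383, 0.1046, 1]]]' 30
python3 - <<'E'
from h import *
s=sense(); print(s["tcp_pos"],s["tool_rot"],s["q"].round(3),s["force"])
snap("side","pics/s1.png")
E
```

```text
t: 1.5
tcp_pos: [0.4915, -0.1527, 0.1707]
tool_rot: [0.994, -0.107, 0.0, 0.0]
force: [0.0, -0.6, 0.5]
finger_gap: 0.997
gripper_force: 0.0
[ 0.49148884 -0.15273677  0.17074772] [ 9.94223166e-01 -1.07330871e-01  4.42997982e-04  4.28065839e-04] [-5.180e-01  5.020e-01  1.789e+00 -1.000e-03  8.490e-01  1.268e+00] [ 0.04602082 -0.59509338  0.53947895]
```

View pics/s1.png

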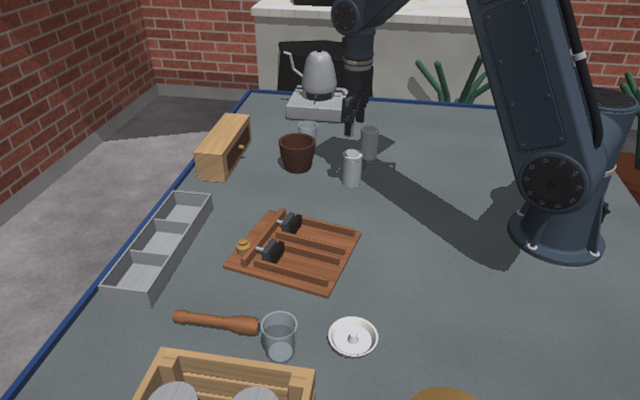

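The gripper, at (352,120), is directly above the nearer tin at (352,168). I'll descend, close, and lift 15 mm.

In the tool's units: 0.113 m / 0.6 = 0.1883, 0.105 m / 0.6 = 0.175.

```bash
python3 -m pendant '[[[0, 0, 0.05, 0, 1], [0, 0, 0.0917, 0, 1], [0, 0, 0.125, 0, 1], [0, 0, 0.15, 0, 1], [0, 0, 0.175, 0, 1], [0, 0, 0.1883, 0, 1], [0, 0, 0.1883, 0, 1], [0, 0, 0.1883, 0, 1]]]' && python3 -m pendant '[[[0, 0, 0, 0, 0.8], [0, 0, 0, 0, 0.7], [0, 0, 0, 0, 0.6], [0, 0, 0, 0, 0.5], [0, 0, 0, 0, 0.4], [0, 0, 0, 0, 0.4], [0, 0, 0, 0, 0.4]]]' 30
```

```text
t: 2.35
tcp_pos: [0.4915, -0.1523, 0.0577]
tool_rot: [0.994, -0.107, 0.0, 0.0]
force: [0.2, -0.7, -0.2]
finger_gap: 0.999
gripper_force: 0.0
t: 3.05
tcp_pos: [0.492, -0.1524, 0.0583]
tool_rot: [0.994, -0.107, 0.001, 0.001]
force: [-1.0, -2.1, 5.8]
finger_gap: 0.61
gripper_force: 27.6
```

In the tool's units: -0.018 m / 0.6 = -0.03, -0.014 m / 0.6 = -0.0233.

```bash
python3 -m pendant '[[[0, 0, -0.005, 0, 0.4], [0, 0, -0.0133, 0, 0.4], [0, 0, -0.0233, 0, 0.4], [0, 0, -0.03, 0, 0.4], [0, 0, -0.03, 0, 0.4], [0, 0, -0.03, 0, 0.4], [0, 0, -0.03, 0, 0.4], [0, 0, -0.03, 0, 0.4], [0, 0, -0.03, 0, 0.4], [0, 0, -0.03, 0, 0.4], [0, 0, -0.03, 0, 0.4], [0, 0, -0.03, 0, 0.4], [0, 0, -0.03, 0, 0.4], [0, 0, -0.03, 0, 0.4]]]' 30
python3 - <<'E'
from h import *
for i in range(3):
    s=snap("top"); print(sense()["force"])
s=snap("side")
C=cloud(s); P=C[(np.hypot(C[...,0]-.492,C[...,1]+.15)<.034)&(C[...,2]>.003)&(C[...,2]<.1)]
print("low z of tin",np.percentile(P[:,2],[0,2,5,10]).round(4))
E
```

```text
t: 4.45
tcp_pos: [0.4914, -0.1516, 0.0753]
tool_rot: [0.994, -0.107, 0.0, 0.0]
force: [0.8, 0.2, -3.0]
finger_gap: 0.614
gripper_force: 29.5
[ 0.22043352  0.37397    -4.04138083]
[-1.56429144e-01 -3.48343640e-03 -4.55705416e+00]
[-0.38069098 -0.03733782 -3.94495684]
low z of tin [0.0031 0.018  0.0198 0.0224]
```

Wrist force is about −4.2 N against −0.2 to 0.5 N unloaded, so this tin holds the burrs and goes to the brass lane. I'll carry it above that lane.

In the tool's units: -0.3726 m / 0.6 = -0.621, -0.055 m / 0.6 = -0.0917.

```bash
python3 -m pendant '[[[0, -0.0083, -0.0333, 0, 0.4], [-0.0017, -0.05, -0.0667, 0, 0.4], [-0.0067, -0.1, -0.0917, 0, 0.4], [-0.0117, -0.1583, -0.0917, 0, 0.4], [-0.0167, -0.2167, -0.0917, 0, 0.4], [-0.0217, -0.275, -0.0917, 0, 0.4], [-0.0283, -0.3333, -0.0917, 0, 0.4], [-0.0333, -0.3917, -0.0917, 0, 0.4], [-0.0383, -0.45, -0.0917, 0, 0.4], [-0.0433, -0.5083, -0.0917, 0, 0.4], [-0.0483, -0.5583, -0.0917, 0, 0.4], [-0.0517, -0.5917, -0.0917, 0, 0.4], [-0.0525, -0.6133, -0.0917, 0, 0.4], [-0.0525, -0.621, -0.0917, 0, 0.4], [-0.0525, -0.621, -0.0917, 0, 0.4], [-0.0525, -0.621, -0.0917, 0, 0.4], [-0.0525, -0.621, -0.0917, 0, 0.4]]]'
cat > chk.py <<'E'
from h import *
import sys
O=np.array([.5632,.1588]); ex=np.array([.9772,-.2124]); ey=np.array([.2124,.9772])
t=sense(); print("tcp",t["tcp_pos"].round(4),"rackframe",(t["tcp_pos"][:2]-O)@ex,(t["tcp_pos"][:2]-O)@ey, "F rack",(t["force"][:2]@ex).round(2),(t["force"][:2]@ey).round(2),t["force"][2].round(2))
s=snap("side",sys.argv[1] if len(sys.argv)>1 else None); C=cloud(s); D=C[...,:2]-t["tcp_pos"][:2]
m=(np.hypot(D[...,0],D[...,1])<.035)&(C[...,2]>.013); hs=cv2.cvtColor(s["pixels"],cv2.COLOR_RGB2HSV)
m&=(hs[...,1]<60)&(hs[...,2]>110)
P=C[m]; E=P[:,:2]-O
print("tin-ish z",np.percentile(P[:,2],[1,5,95]).round(4),"a",np.percentile(E@ex,[2,98]).round(4),"b",np.percentile(E@ey,[2,98]).round(4))
E
python3 chk.py pics/s2.png
```

```text
t: 6.35
tcp_pos: [0.5397, 0.2181, 0.1302]
tool_rot: [0.994, -0.108, -0.0, 0.0]
force: [-0.1, -0.5, -4.4]
finger_gap: 0.613
gripper_force: 30.3
tcp [0.5397 0.2181 0.1302] rackframe -0.0355935110622973 0.052919111771430556 F rack 0.04 -0.46 -4.39
tin-ish z [0.074  0.0776 0.2051] a [-0.0605 -0.0305] b [0.0418 0.0817]
```

View pics/s2.png

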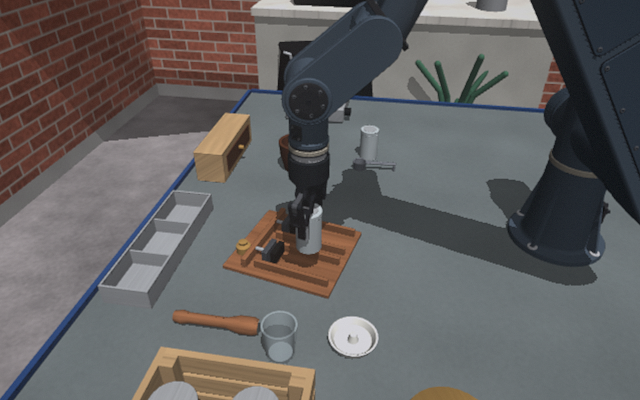

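The tin hangs over the left (brass) lane at (308,235), clear of the pad at (270,250), and the arm clears everything. I'll lower it, slowly at the end.

In the tool's units: 0.06 m / 0.6 = 0.1, 0.059 m / 0.6 = 0.0983.

```bash
python3 -m pendant '[[[0, 0, 0.025, 0, 0.4], [0, 0, 0.05, 0, 0.4], [0, 0, 0.0667, 0, 0.4], [0, 0, 0.08, 0, 0.4], [0, 0, 0.0883, 0, 0.4], [0, 0, 0.095, 0, 0.4], [0, 0, 0.0983, 0, 0.4], [0, 0, 0.1, 0, 0.4], [0, 0, 0.1, 0, 0.4], [0, 0, 0.1, 0, 0.4]]]' && python3 chk.py && python3 -m pendant '[[[0, 0, 0.0008, 0, 0.4], [0, 0, 0.0017, 0, 0.4], [0, 0, 0.0025, 0, 0.4], [0, 0, 0.0025, 0, 0.4]]]' && python3 chk.py
```

```text
t: 7.4
tcp_pos: [0.54, 0.2193, 0.0706]
tool_rot: [0.994, -0.107, 0.0, -0.0]
force: [0.5, 0.1, -3.1]
finger_gap: 0.614
gripper_force: 30.3
tcp [0.54   0.2193 0.0706] rackframe -0.03555287100614522 0.05421248305532655 F rack 0.43 0.21 -3.07
tin-ish z [0.0185 0.0237 0.2427] a [-0.0625 -0.0364] b [0.0415 0.0865]
t: 7.85
tcp_pos: [0.5397, 0.2192, 0.0687]
tool_rot: [0.994, -0.107, -0.0, 0.0]
force: [0.5, -0.0, -4.5]
finger_gap: 0.616
gripper_force: 30.3
tcp [0.5397 0.2192 0.0687] rackframe -0.03577260067684558 0.054039027728747 F rack 0.54 0.07 -4.51
tin-ish z [0.0159 0.0234 0.2342] a [-0.0648 -0.0388] b [0.0419 0.0858]
```

```bash
python3 -m pendant '[[[0, 0, 0.0008, 0, 0.4], [0, 0, 0.0008, 0, 0.4], [0, 0, 0.0008, 0, 0.4]]]' && python3 -m pendant '[[[0, 0, 0.0008, 0, 0.4], [0, 0, 0.0008, 0, 0.4], [0, 0, 0.0008, 0, 0.4]]]'; python3 -m pendant '[[[0, 0, 0.0008, 0, 0.4], [0, 0, 0.0008, 0, 0.4], [0, 0, 0.0008, 0, 0.4]]]'
```

```text
t: 8.2
tcp_pos: [0.5399, 0.2192, 0.0685]
tool_rot: [0.994, -0.107, 0.0, -0.0]
force: [-0.7, -0.5, -2.8]
finger_gap: 0.61
gripper_force: 30.3
t: 8.5
tcp_pos: [0.5399, 0.2192, 0.0684]
tool_rot: [0.994, -0.107, 0.0, -0.0]
force: [-1.5, -0.1, 3.5]
finger_gap: 0.614
gripper_force: 30.7
t: 8.8
tcp_pos: [0.5399, 0.2192, 0.0684]
tool_rot: [0.994, -0.107, 0.0, -0.0]
force: [-3.0, -1.9, 7.1]
finger_gap: 0.611
gripper_force: 31.0
```

In the tool's units: 0.031 m / 0.6 = 0.0517, 0.03 m / 0.6 = 0.05.

```bash
python3 -m pendant '[[[0, 0, -0.0013, 0, 0.4], [0.0033, 0, -0.0013, 0, 0.4], [0.0083, 0, -0.0013, 0, 0.4], [0.015, 0, -0.0013, 0, 0.4], [0.0217, 0, -0.0013, 0, 0.4], [0.0283, 0, -0.0013, 0, 0.4], [0.035, 0, -0.0013, 0, 0.4], [0.0417, 0, -0.0013, 0, 0.4], [0.0467, 0, -0.0013, 0, 0.4], [0.05, 0, -0.0013, 0, 0.4], [0.0517, 0, -0.0013, 0, 0.4], [0.0517, 0, -0.0013, 0, 0.4], [0.0517, 0, -0.0013, 0, 0.4]]]' && python3 chk.py && python3 -m pendant '[[[0.0017, 0, 0, 0, 0.4], [0.0033, 0, 0, 0, 0.4], [0.005, 0, 0, 0, 0.4], [0.005, 0, 0, 0, 0.4], [0.005, 0, 0, 0, 0.4]]]' && python3 chk.py
```

```text
t: 10.1
tcp_pos: [0.5656, 0.2132, 0.0697]
tool_rot: [0.994, -0.107, -0.005, 0.001]
force: [-10.2, 2.2, 19.3]
finger_gap: 0.615
gripper_force: 30.2
tcp [0.5656 0.2132 0.0697] rackframe -0.009243576827360826 0.05365610065761979 F rack -10.41 0.0 19.26
tin-ish z [0.0294 0.0381 0.2427] a [-0.0423 -0.0175] b [0.0464 0.0854]
t: 10.65
tcp_pos: [0.5695, 0.2124, 0.0696]
tool_rot: [0.994, -0.107, -0.004, 0.001]
force: [-8.5, 0.6, 16.7]
finger_gap: 0.612
gripper_force: 28.4
tcp [0.5695 0.2124 0.0696] rackframe -0.005250106670896429 0.053669975724488485 F rack -8.38 -1.24 16.66
tin-ish z [0.032  0.0431 0.2428] a [-0.0388 -0.0147] b [0.046  0.0842]
```

The force pattern shows floor drag rocking the tin in the grip, not the pad, which is about 10 mm away. I'll let it settle, regrip, and push while it hovers about 1 mm up.

In the tool's units: -0.0015 m / 0.6 = -0.0025, -0.001 m / 0.6 = -0.0017.

```bash
python3 -m pendant '[[[0, 0, -0.0008, 0, 0.4], [0, 0, -0.0017, 0, 0.4], [0, 0, -0.0025, 0, 0.4], [0, 0, -0.0025, 0, 0.4], [0, 0, -0.0025, 0, 0.4]]]' && python3 -m pendant '[[[0, 0, 0, 0, 0.5], [0, 0, 0, 0, 0.6], [0, 0, 0, 0, 0.64], [0, 0, 0, 0, 0.68], [0, 0, 0, 0, 0.72], [0, 0, 0, 0, 0.8], [0, 0, 0, 0, 0.8], [0, 0, 0, 0, 0.8]]]' 20 && python3 chk.py pics/s3.png
python3 - <<'E'
import cv2
a=cv2.imread('pics/s3.png')[180:300,220:380]; cv2.imwrite('pics/s3c.png',cv2.resize(a,None,fx=4,fy=4,interpolation=2))
E
```

```text
t: 11.2
tcp_pos: [0.5695, 0.2123, 0.0698]
tool_rot: [0.994, -0.107, -0.004, 0.001]
force: [-7.5, 0.2, 8.1]
finger_gap: 0.61
gripper_force: 28.0
t: 12.0
tcp_pos: [0.5732, 0.212, 0.0695]
tool_rot: [0.994, -0.107, 0.0, -0.0]
force: [0.1, 0.8, -0.1]
finger_gap: 0.8
gripper_force: 0.0
tcp [0.5732 0.212  0.0695] rackframe -0.0015032203102055013 0.054066972054606255 F rack -0.1 0.84 -0.14
tin-ish z [0.0274 0.0416 0.2427] a [-0.035  -0.0048] b [0.0333 0.0868]
```

View pics/s3c.png

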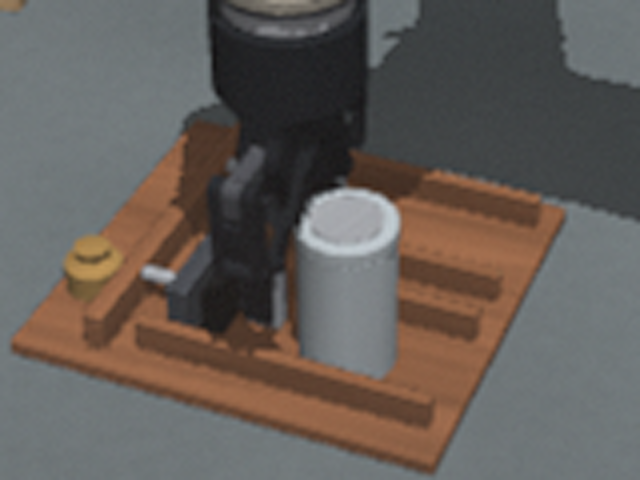

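The tin stands upright in the lane at (348,280) in the crop, but the fingers slid forward off it, with the finger at (265,300). Now I'll measure where the tin is.

```bash
cat > lid.py <<'E'
from h import *
O=np.array([.5632,.1588]); ex=np.array([.9772,-.2124]); ey=np.array([.2124,.9772])
def lids(n,lo=.092,hi=.106):
    s=snap(n); C=cloud(s); Z=C[...,2]; D=C[...,:2]-O; a=D@ex; b=D@ey
    hs=cv2.cvtColor(s["pixels"],cv2.COLOR_RGB2HSV)
    for sg in(1,-1):
        m=(Z>lo)&(Z<hi)&(abs(b-sg*.052)<.04)&(abs(a)<.09)&(hs[...,1]<70)&(hs[...,2]>120)
        P=np.c_[a[m],b[m]].astype(np.float32)
        if len(P)>20:
            r=cv2.minEnclosingCircle(P); print(n,sg,len(P),np.round(r[0],4),round(r[1],4),"z",np.median(Z[m]).round(4),np.percentile(P,[2,98],axis=0).round(4).tolist())
lids("side"); lids("top")
E
python3 lid.py
```

```text
side 1 382 [-0.0298  0.0575] 0.0282 z 0.1002 [[-0.0544, 0.0328], [-0.01, 0.0821]]
```

In the tool's units: -0.0275 m / 0.6 = -0.0458, -0.025 m / 0.6 = -0.0417.

```bash
python3 -m pendant '[[[0, 0, 0, 0, 1], [0, 0, 0, 0, 1], [-0.005, 0, 0, 0, 1], [-0.0133, 0, 0, 0, 1], [-0.0233, 0, 0, 0, 1], [-0.0333, 0, 0, 0, 1], [-0.0417, 0, 0, 0, 1], [-0.0458, 0, 0, 0, 1], [-0.0458, 0, 0, 0, 1], [-0.0458, 0, 0, 0, 1]]]' && python3 chk.py && python3 lid.py && python3 -m pendant '[[[0, 0, 0, 0, 0.8], [0, 0, 0, 0, 0.7], [0, 0, 0, 0, 0.6], [0, 0, 0, 0, 0.5], [0, 0, 0, 0, 0.4], [0, 0, 0, 0, 0.4], [0, 0, 0, 0, 0.4]]]' 35
```

```text
t: 13.15
tcp_pos: [0.5464, 0.2179, 0.0697]
tool_rot: [0.994, -0.107, 0.0, -0.0]
force: [1.0, -0.2, 0.1]
finger_gap: 0.999
gripper_force: 0.0
tcp [0.5464 0.2179 0.0697] rackframe -0.028980163281741828 0.05418035466645865 F rack 1.07 0.02 0.14
tin-ish z [0.0169 0.025  0.2255] a [-0.0565 -0.0305] b [0.0415 0.0851]
side 1 155 [-0.0427  0.0574] 0.0242 z 0.0998 [[-0.0552, 0.036], [-0.037, 0.0801]]
t: 14.0
tcp_pos: [0.5462, 0.2176, 0.0698]
tool_rot: [0.994, -0.107, 0.0, 0.0]
force: [-1.2, -3.7, 4.8]
finger_gap: 0.608
gripper_force: 36.6
```

In the tool's units: -0.004 m / 0.6 = -0.0067, -0.003 m / 0.6 = -0.005.

```bash
python3 -m pendant '[[[0, 0, -0.0017, 0, 0.4], [0, 0, -0.0033, 0, 0.4], [0, 0, -0.005, 0, 0.4], [0, 0, -0.0067, 0, 0.4], [0, 0, -0.0067, 0, 0.4], [0, 0, -0.0067, 0, 0.4]]]' && python3 chk.py && python3 lid.py
```

```text
t: 14.6
tcp_pos: [0.5461, 0.2179, 0.0735]
tool_rot: [0.994, -0.107, -0.0, -0.0]
force: [0.5, 0.3, -5.1]
finger_gap: 0.607
gripper_force: 37.1
tcp [0.5461 0.2179 0.0735] rackframe -0.02927325073061276 0.05412709399224879 F rack 0.43 0.39 -5.1
tin-ish z [0.0196 0.0258 0.2285] a [-0.0562 -0.0304] b [0.0408 0.0854]
side 1 149 [-0.0437  0.0573] 0.0234 z 0.1033 [[-0.0563, 0.0363], [-0.038, 0.0795]]
```

In the tool's units: 0.03 m / 0.6 = 0.05, 0.029 m / 0.6 = 0.0483.

```bash
python3 -m pendant '[[[0, 0, 0.0017, 0, 0.4], [0.0033, 0, 0.0033, 0, 0.4], [0.0083, 0, 0.0033, 0, 0.4], [0.015, 0, 0.0033, 0, 0.4], [0.0217, 0, 0.0033, 0, 0.4], [0.0283, 0, 0.0033, 0, 0.4], [0.035, 0, 0.0033, 0, 0.4], [0.04, 0, 0.0033, 0, 0.4], [0.045, 0, 0.0033, 0, 0.4], [0.0483, 0, 0.0033, 0, 0.4], [0.05, 0, 0.0033, 0, 0.4], [0.05, 0, 0.0033, 0, 0.4], [0.05, 0, 0.0033, 0, 0.4]]]' && python3 chk.py && python3 -m pendant '[[[0.0017, 0, 0, 0, 0.4], [0.0033, 0, 0, 0, 0.4], [0.0033, 0, 0, 0, 0.4]]]' && python3 chk.py;  python3 -m pendant '[[[0.0008, 0, 0, 0, 0.4], [0.0017, 0, 0, 0, 0.4], [0.0017, 0, 0, 0, 0.4]]]' && python3 chk.py
```

```text
t: 16.05
tcp_pos: [0.5752, 0.2115, 0.0716]
tool_rot: [0.994, -0.107, -0.0, 0.0]
force: [-1.2, 0.4, -4.6]
finger_gap: 0.611
gripper_force: 37.1
tcp [0.5752 0.2115 0.0716] rackframe 0.0005616553314215068 0.05404861531588282 F rack -1.23 0.19 -4.58
tin-ish z [0.0181 0.0251 0.2267] a [-0.0268 -0.0016] b [0.0411 0.0855]
t: 16.4
tcp_pos: [0.5777, 0.211, 0.0717]
tool_rot: [0.994, -0.107, 0.0, -0.0]
force: [-0.1, -0.8, -4.7]
finger_gap: 0.606
gripper_force: 37.1
tcp [0.5777 0.211  0.0717] rackframe 0.003036265986115983 0.05411960175219683 F rack 0.11 -0.79 -4.65
tin-ish z [0.0175 0.0239 0.2257] a [-0.0244  0.0017] b [0.0415 0.0848]
t: 16.75
tcp_pos: [0.5785, 0.2108, 0.0716]
tool_rot: [0.994, -0.107, 0.0, -0.0]
force: [0.1, 0.7, -4.0]
finger_gap: 0.608
gripper_force: 37.1
tcp [0.5785 0.2108 0.0716] rackframe 0.003898490947482369 0.05407228802661264 F rack -0.03 0.7 -4.01
tin-ish z [0.0167 0.0241 0.2283] a [-0.0233  0.0027] b [0.0413 0.0853]
```

In the tool's units: 0.001 m / 0.6 = 0.0017, 0.0005 m / 0.6 = 0.0008.

```bash
for i in 1 2; do :; done; python3 -m pendant '[[[0.0008, 0, 0, 0, 0.4], [0.0017, 0, 0, 0, 0.4], [0.0017, 0, 0, 0, 0.4]]]' | grep force; python3 -m pendant '[[[0.0008, 0, 0, 0, 0.4], [0.0017, 0, 0, 0, 0.4], [0.0017, 0, 0, 0, 0.4]]]' | grep -E "pos|force"; python3 chk.py
```

```text
force: [-0.4, -0.2, -3.3]
gripper_force: 37.1
tcp_pos: [0.5805, 0.2104, 0.0716]
force: [0.4, -0.7, -4.2]
gripper_force: 37.1
tcp [0.5805 0.2104 0.0716] rackframe 0.0059188507301729445 0.05406205702514481 F rack 0.53 -0.56 -4.21
tin-ish z [0.0175 0.0247 0.2257] a [-0.0213  0.0033] b [0.0404 0.0849]
```

In the tool's units: 0.001 m / 0.6 = 0.0017, 0.0005 m / 0.6 = 0.0008.

```bash
python3 -m pendant '[[[0.0008, 0, 0, 0, 0.4], [0.0017, 0, 0, 0, 0.4], [0.0017, 0, 0, 0, 0.4]]]' | grep force:; python3 chk.py|head -1;  python3 -m pendant '[[[0.0008, 0, 0, 0, 0.4], [0.0017, 0, 0, 0, 0.4], [0.0017, 0, 0, 0, 0.4]]]' | grep -E "force:"; python3 chk.py|head -1
```

```text
force: [-0.1, 0.1, -4.3]
gripper_force: 37.1
tcp [0.5815 0.2102 0.0716] rackframe 0.006928107357339823 0.05407921098555952 F rack -0.08 0.06 -4.31
force: [-0.4, 0.3, -4.0]
gripper_force: 37.1
tcp [0.5823 0.2099 0.0716] rackframe 0.007829144886068062 0.05403414314011039 F rack -0.48 0.19 -3.97
```

In the tool's units: 0.001 m / 0.6 = 0.0017, 0.0005 m / 0.6 = 0.0008.

```bash
python3 -m pendant '[[[0.0008, 0, 0, 0, 0.4], [0.0017, 0, 0, 0, 0.4], [0.0017, 0, 0, 0, 0.4]]]' | grep force:; python3 chk.py|head -1;  python3 -m pendant '[[[0.0008, 0, 0, 0, 0.4], [0.0017, 0, 0, 0, 0.4], [0.0017, 0, 0, 0, 0.4]]]' | grep -E "force:"; python3 chk.py|head -1; python3 lid.py
```

```text
force: [-0.8, -0.0, -3.1]
gripper_force: 37.1
tcp [0.5828 0.2098 0.0716] rackframe 0.0083463025951451 0.054038503293670014 F rack -0.77 -0.21 -3.14
force: [-2.6, 0.8, -1.6]
gripper_force: 37.2
tcp [0.5835 0.2097 0.0715] rackframe 0.009027607194328331 0.054010093704848945 F rack -2.75 0.22 -1.62
side 1 146 [-0.0037  0.0576] 0.0248 z 0.1013 [[-0.0168, 0.0369], [0.0005, 0.0798]]
```

Contact: the force is building against +x. I'll press about 1 mm more and hold.

In the tool's units: 0.001 m / 0.6 = 0.0017, 0.0005 m / 0.6 = 0.0008.

```bash
python3 -m pendant '[[[0.0008, 0, 0, 0, 0.4], [0.0017, 0, 0, 0, 0.4], [0.0017, 0, 0, 0, 0.4], [0.0017, 0, 0, 0, 0.4]]]' | grep force:; python3 chk.py|head -1;python3 chk.py|head -1;  python3 -m pendant '[[[0.0005, 0, 0, 0, 0.4], [0.001, 0, 0, 0, 0.4], [0.001, 0, 0, 0, 0.4], [0.001, 0, 0, 0, 0.4]]]' | grep -E "force:"; python3 chk.py|head -1; python3 chk.py|head -1
```

```text
force: [-5.0, 2.5, -0.7]
gripper_force: 37.3
tcp [0.5843 0.2095 0.0715] rackframe 0.009837076400370121 0.05401763966380265 F rack -5.43 1.37 -0.66
tcp [0.5843 0.2095 0.0716] rackframe 0.009839852852493516 0.05399071888558619 F rack -5.51 0.59 -1.93
force: [-5.0, 1.7, -0.7]
gripper_force: 37.4
tcp [0.5845 0.2094 0.0716] rackframe 0.010084933850113671 0.05399877185416574 F rack -5.25 0.6 -0.7
tcp [0.5845 0.2094 0.0716] rackframe 0.010106263054229512 0.05400860854945063 F rack -6.41 1.03 -0.15
```

The slope is 3 N/mm, which matches the pad spring, and the press is about 6 N. Next: ease off, lower 2 mm, release.

In the tool's units: -0.0025 m / 0.6 = -0.0042, -0.002 m / 0.6 = -0.0033.

```bash
python3 -m pendant '[[[-0.0012, 0, 0, 0, 0.4], [-0.0023, 0, 0, 0, 0.4], [-0.0033, 0, 0, 0, 0.4], [-0.0042, 0, 0, 0, 0.4], [-0.0042, 0, 0, 0, 0.4], [-0.0042, 0, 0, 0, 0.4]]]' | grep force:; python3 chk.py|head -1; python3 -m pendant '[[[0, 0, 0.0008, 0, 0.4], [0, 0, 0.0017, 0, 0.4], [0, 0, 0.0025, 0, 0.4], [0, 0, 0.0025, 0, 0.4], [0, 0, 0.0025, 0, 0.4]]]' ; python3 chk.py|head -1
```

```text
force: [-2.9, 0.9, -3.5]
gripper_force: 37.2
tcp [0.5835 0.2097 0.0715] rackframe 0.009054762265797569 0.05401561541060694 F rack -3.04 0.25 -3.53
t: 21.1
tcp_pos: [0.5834, 0.2097, 0.0701]
tool_rot: [0.994, -0.107, 0.0, 0.0]
force: [-2.9, 0.7, -2.2]
finger_gap: 0.609
gripper_force: 37.2
tcp [0.5834 0.2097 0.0701] rackframe 0.00894269650162548 0.05404953970332511 F rack -2.94 0.04 -2.19
```

In the tool's units: -0.0014 m / 0.6 = -0.0023, -0.001 m / 0.6 = -0.0017.

```bash
python3 -m pendant '[[[-0.0008, 0, 0, 0, 0.4], [-0.0017, 0, 0, 0, 0.4], [-0.0023, 0, 0, 0, 0.4], [-0.0023, 0, 0, 0, 0.4], [-0.0023, 0, 0, 0, 0.4]]]'|grep force:; python3 chk.py|head -1; python3 -m pendant '[[[0, 0, 0.0007, 0, 0.4], [0, 0, 0.0013, 0, 0.4], [0, 0, 0.0013, 0, 0.4]]]'|grep force:; python3 chk.py|head -1
```

```text
force: [-1.0, 0.1, -5.5]
gripper_force: 37.1
tcp [0.5825 0.21   0.0701] rackframe 0.008029468535919234 0.0540931114371456 F rack -0.96 -0.1 -5.46
force: [-0.7, -0.8, -0.7]
gripper_force: 37.3
tcp [0.5826 0.21   0.0699] rackframe 0.008050065558180018 0.05419529737342102 F rack -0.53 -0.91 -0.73
```

Units first: shifts go in shares of 0.6 m and turns go in shares of 2 pi rad. So -0.09 m / 0.6 = -0.15, -0.08 m / 0.6 = -0.1333.

```bash
python3 -m pendant '[[[0, 0, 0, 0, 0.55], [0, 0, 0, 0, 0.64], [0, 0, 0, 0, 0.7], [0, 0, 0, 0, 0.8], [0, 0, 0, 0, 0.9], [0, 0, 0, 0, 1], [0, 0, -0.0083, 0, 1], [0, 0, -0.0333, 0, 1], [0, 0, -0.0667, 0, 1], [0, 0, -0.1, 0, 1], [0, 0, -0.1333, 0, 1], [0, 0, -0.15, 0, 1], [0, 0, -0.15, 0, 1], [0, 0, -0.15, 0, 1]]]' 20; python3 chk.py pics/s4.png; python3 lid.py
python3 - <<'E'
import cv2
a=cv2.imread('pics/s4.png')[150:300,220:400]; cv2.imwrite('pics/s4c.png',cv2.resize(a,None,fx=4,fy=4,interpolation=2))
E
```

```text
t: 23.45
tcp_pos: [0.5817, 0.21, 0.1594]
tool_rot: [0.994, -0.107, -0.0, 0.0]
force: [0.3, 0.1, 0.2]
finger_gap: 0.999
gripper_force: 0.0
tcp [0.5817 0.21   0.1594] rackframe 0.007226234188513723 0.053957737525612816 F rack 0.23 0.14 0.2
tin-ish z [0.018  0.0261 0.1026] a [-0.019   0.0209] b [0.037  0.0834]
side 1 337 [0.005  0.0565] 0.0279 z 0.1 [[-0.0179, 0.0328], [0.023, 0.0826]]
top 1 68 [-0.0067  0.0412] 0.0168 z 0.1005 [[-0.0197, 0.0299], [0.0056, 0.057]]
```

View pics/s4c.png

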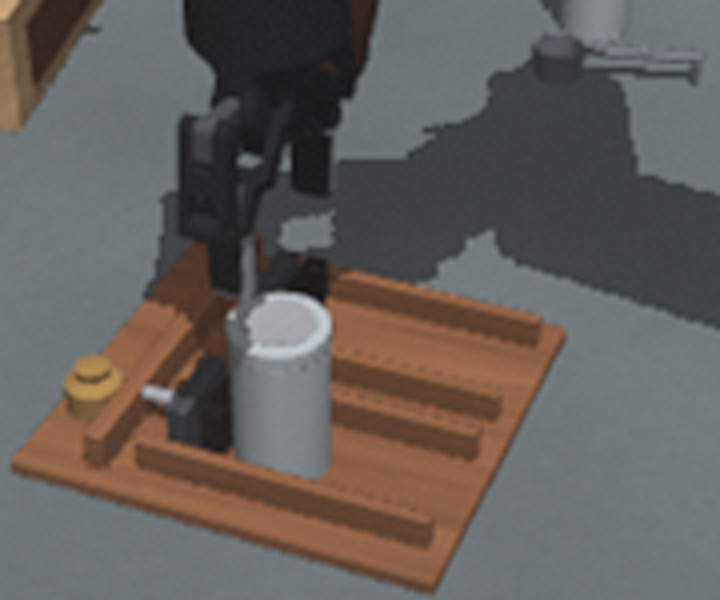

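The burr tin stands upright against the pad: tin at (282,385) and pad at (215,405) in the crop. Now the second tin.

In the tool's units: 0.533 m / 0.6 = 0.8883, 0.44 m / 0.6 = 0.7333.

```bash
python3 -m pendant '[[[0, 0.0333, 0, 0, 1], [0, 0.0833, 0, 0, 1], [-0.0017, 0.15, 0, 0, 1], [-0.0033, 0.2167, 0, 0, 1], [-0.005, 0.2917, 0, 0, 1], [-0.0067, 0.3667, 0, 0, 1], [-0.0083, 0.4417, 0, 0, 1], [-0.01, 0.5167, 0, 0, 1], [-0.0117, 0.5917, 0, 0, 1], [-0.0133, 0.6667, 0, 0, 1], [-0.015, 0.7333, 0, 0, 1], [-0.0167, 0.7917, 0, 0, 1], [-0.0175, 0.8417, 0, 0, 1], [-0.0175, 0.875, 0, 0, 1], [-0.0175, 0.8883, 0, 0, 1], [-0.0175, 0.8883, 0, 0, 1], [-0.0175, 0.8883, 0, 0, 1]]]'
python3 - <<'E'
from h import *
t=sense()["tcp_pos"];print(t)
for n in("side","top"):
    s=snap(n); C=cloud(s)
    m=(np.hypot(C[...,0]-.458,C[...,1]+.3085)<.04)&(C[...,2]>.084)&(C[...,2]<.096)
    P=C[m][:,:2].astype(np.float32)
    if len(P)>10: print(n,len(P),cv2.minEnclosingCircle(P))
E
```

```text
t: 25.3
tcp_pos: [0.4582, -0.3073, 0.1588]
tool_rot: [0.994, -0.107, -0.001, -0.001]
force: [0.6, 0.3, -0.1]
finger_gap: 1.0
gripper_force: 0.0
[ 0.45818446 -0.30732947  0.15877486]
side 140 ((0.458724707365036, -0.3067331910133362), 0.027236653491854668)
top 127 ((0.45804524421691895, -0.3100395202636719), 0.027049878612160683)
```

In the tool's units: 0.101 m / 0.6 = 0.1683, 0.099 m / 0.6 = 0.165.

```bash
python3 -m pendant '[[[0, 0, 0.05, 0, 1], [0, 0, 0.0917, 0, 1], [0, 0, 0.125, 0, 1], [0, 0, 0.15, 0, 1], [0, 0, 0.165, 0, 1], [0, 0, 0.1683, 0, 1], [0, 0, 0.1683, 0, 1], [0, 0, 0.1683, 0, 1]]]' && python3 -m pendant '[[[0, 0, 0, 0, 0.8], [0, 0, 0, 0, 0.7], [0, 0, 0, 0, 0.6], [0, 0, 0, 0, 0.5], [0, 0, 0, 0, 0.4], [0, 0, 0, 0, 0.4], [0, 0, 0, 0, 0.4]]]' 30 && python3 -m pendant '[[[0, 0, -0.0083, 0, 0.4], [0, 0, -0.02, 0, 0.4], [0, 0, -0.03, 0, 0.4], [0, 0, -0.03, 0, 0.4], [0, 0, -0.03, 0, 0.4], [0, 0, -0.03, 0, 0.4], [0, 0, -0.03, 0, 0.4], [0, 0, -0.03, 0, 0.4], [0, 0, -0.03, 0, 0.4], [0, 0, -0.03, 0, 0.4]]]'; python3 chk.py|head -1; python3 chk.py|head -1
```

```text
t: 26.2
tcp_pos: [0.459, -0.3087, 0.0591]
tool_rot: [0.994, -0.107, 0.001, 0.0]
force: [0.6, -1.4, -0.6]
finger_gap: 1.003
gripper_force: 0.0
t: 26.9
tcp_pos: [0.4588, -0.3091, 0.0591]
tool_rot: [0.994, -0.107, 0.001, 0.001]
force: [-0.3, -0.8, 5.5]
finger_gap: 0.606
gripper_force: 29.8
t: 27.9
tcp_pos: [0.4584, -0.3085, 0.0762]
tool_rot: [0.994, -0.107, -0.0, -0.0]
force: [0.9, 0.8, -0.1]
finger_gap: 0.606
gripper_force: 30.6
tcp [ 0.4584 -0.3085  0.0762] rackframe -0.003150045320650866 -0.4789261228120497 F rack 0.7 0.93 -0.1
tcp [ 0.4584 -0.3085  0.0762] rackframe -0.0031356701648460232 -0.4789047359232145 F rack -0.38 -0.08 -1.3
```

The second tin weighs about 1 N, so it is the empty one, as expected. It goes to the other lane.

In the tool's units: -0.4285 m / 0.6 = -0.7142, -0.055 m / 0.6 = -0.0917.

```bash
python3 -m pendant '[[[0, -0.0083, -0.0333, 0, 0.4], [-0.0017, -0.05, -0.0667, 0, 0.4], [-0.0067, -0.1, -0.0917, 0, 0.4], [-0.0117, -0.1583, -0.0917, 0, 0.4], [-0.0167, -0.2167, -0.0917, 0, 0.4], [-0.0217, -0.275, -0.0917, 0, 0.4], [-0.0267, -0.3333, -0.0917, 0, 0.4], [-0.0317, -0.3917, -0.0917, 0, 0.4], [-0.0367, -0.45, -0.0917, 0, 0.4], [-0.0417, -0.5083, -0.0917, 0, 0.4], [-0.0467, -0.5667, -0.0917, 0, 0.4], [-0.05, -0.625, -0.0917, 0, 0.4], [-0.0533, -0.6667, -0.0917, 0, 0.4], [-0.0533, -0.6967, -0.0917, 0, 0.4], [-0.0533, -0.7142, -0.0917, 0, 0.4], [-0.0533, -0.7142, -0.0917, 0, 0.4], [-0.0533, -0.7142, -0.0917, 0, 0.4], [-0.0533, -0.7142, -0.0917, 0, 0.4]]]'; python3 chk.py pics/s5.png; python3 lid.py
python3 - <<'E'
import cv2
a=cv2.imread('pics/s5.png')[150:300,220:400]; cv2.imwrite('pics/s5c.png',cv2.resize(a,None,fx=4,fy=4,interpolation=2))
E
```

```text
t: 29.8
tcp_pos: [0.5181, 0.116, 0.1313]
tool_rot: [0.994, -0.107, -0.0, 0.0]
force: [0.5, 0.2, -1.7]
finger_gap: 0.608
gripper_force: 31.0
tcp [0.5181 0.116  0.1313] rackframe -0.03503231552849328 -0.05139518265995263 F rack 0.42 0.32 -1.69
tin-ish z [0.0737 0.0771 0.178 ] a [-0.0606 -0.0297] b [-0.0635 -0.0215]
side 1 385 [0.0079 0.0571] 0.0279 z 0.1001 [[-0.0177, 0.0336], [0.03, 0.0825]]
side -1 62 [-0.0473 -0.0342] 0.015 z 0.0994 [[-0.0585, -0.044], [-0.0388, -0.0244]]
top 1 205 [0.014  0.0547] 0.0253 z 0.1004 [[0.0083, 0.0324], [0.0309, 0.0764]]
```

View pics/s5c.png

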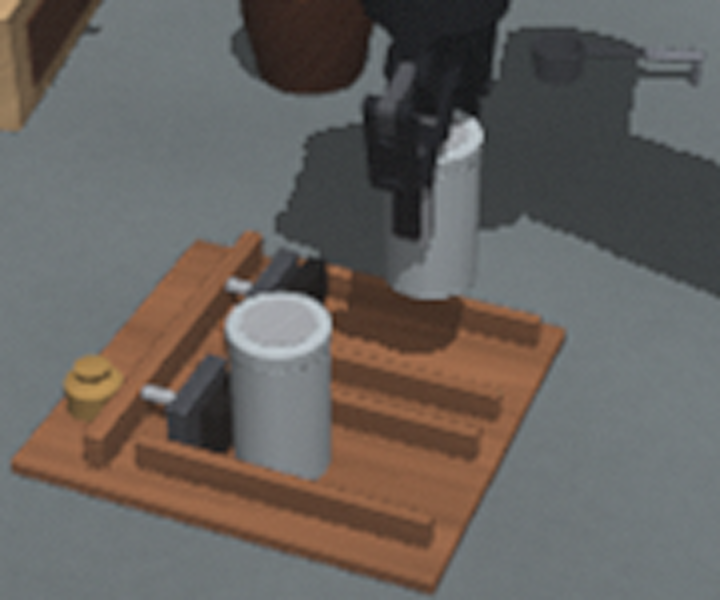

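The burr tin stays put at its pad (282,385). The empty tin hangs over the right lane at (435,230). I'll lower it to hover about 2 mm up, then advance.

In the tool's units: 0.06 m / 0.6 = 0.1, 0.058 m / 0.6 = 0.0967.

```bash
python3 -m pendant '[[[0, 0, 0.025, 0, 0.4], [0, 0, 0.05, 0, 0.4], [0, 0, 0.0667, 0, 0.4], [0, 0, 0.08, 0, 0.4], [0, 0, 0.09, 0, 0.4], [0, 0, 0.0967, 0, 0.4], [0, 0, 0.1, 0, 0.4], [0, 0, 0.1, 0, 0.4], [0, 0, 0.1, 0, 0.4]]]' && python3 chk.py | head -1 && python3 -m pendant '[[[0.0033, 0, 0, 0, 0.4], [0.01, 0, 0, 0, 0.4], [0.0183, 0, 0, 0, 0.4], [0.0267, 0, 0, 0, 0.4], [0.035, 0, 0, 0, 0.4], [0.0433, 0, 0, 0, 0.4], [0.05, 0, 0, 0, 0.4], [0.0567, 0, 0, 0, 0.4], [0.0617, 0, 0, 0, 0.4], [0.065, 0, 0, 0, 0.4], [0.0667, 0, 0, 0, 0.4], [0.0667, 0, 0, 0, 0.4]]]' && python3 chk.py
```

```text
t: 30.85
tcp_pos: [0.5185, 0.117, 0.0716]
tool_rot: [0.994, -0.107, 0.0, -0.0]
force: [-0.2, 0.5, -1.2]
finger_gap: 0.603
gripper_force: 31.0
tcp [0.5185 0.117  0.0716] rackframe -0.03483639305529988 -0.05033103798455096 F rack -0.27 0.4 -1.22
t: 32.1
tcp_pos: [0.5574, 0.1085, 0.0713]
tool_rot: [0.994, -0.107, -0.0, -0.0]
force: [-0.1, -1.3, -1.3]
finger_gap: 0.609
gripper_force: 31.0
tcp [0.5574 0.1085 0.0713] rackframe 0.004976734814863858 -0.05042304255087922 F rack 0.16 -1.28 -1.25
tin-ish z [0.0179 0.025  0.2261] a [-0.0206  0.0079] b [-0.0626 -0.0185]
```

In the tool's units: 0.003 m / 0.6 = 0.005, 0.002 m / 0.6 = 0.0033.

```bash
python3 -m pendant '[[[0.0017, 0, 0, 0, 0.4], [0.0033, 0, 0, 0, 0.4], [0.005, 0, 0, 0, 0.4], [0.005, 0, 0, 0, 0.4]]]' | grep force:; python3 chk.py|head -1;  python3 -m pendant '[[[0.0008, 0, 0, 0, 0.4], [0.0017, 0, 0, 0, 0.4], [0.0017, 0, 0, 0, 0.4]]]' | grep -E "force:"; python3 chk.py|head -1
```

```text
force: [-0.1, -0.1, -1.1]
gripper_force: 31.0
tcp [0.5605 0.1078 0.0714] rackframe 0.00818585185307411 -0.05042965144187305 F rack -0.08 -0.1 -1.11
force: [-0.8, 0.4, -1.6]
gripper_force: 31.0
tcp [0.5613 0.1076 0.0713] rackframe 0.009068682016150957 -0.05045169693971312 F rack -0.85 0.27 -1.56
```

In the tool's units: 0.001 m / 0.6 = 0.0017, 0.0005 m / 0.6 = 0.0008.

```bash
python3 -m pendant '[[[0.0008, 0, 0, 0, 0.4], [0.0017, 0, 0, 0, 0.4], [0.0017, 0, 0, 0, 0.4]]]' | grep force:; python3 chk.py|head -1;  python3 -m pendant '[[[0.0008, 0, 0, 0, 0.4], [0.0017, 0, 0, 0, 0.4], [0.0017, 0, 0, 0, 0.4]]]' | grep -E "force:"; python3 chk.py|head -1
```

```text
force: [-0.8, -0.3, -1.3]
gripper_force: 31.1
tcp [0.5621 0.1074 0.0713] rackframe 0.009805351813767618 -0.05044567687182366 F rack -0.74 -0.48 -1.33
force: [-1.3, 1.6, 0.4]
gripper_force: 31.1
tcp [0.5626 0.1073 0.0712] rackframe 0.010383506386126326 -0.050452449720817825 F rack -1.64 1.27 0.37
```

In the tool's units: 0.001 m / 0.6 = 0.0017, 0.0005 m / 0.6 = 0.0008.

```bash
python3 -m pendant '[[[0.0008, 0, 0, 0, 0.4], [0.0017, 0, 0, 0, 0.4], [0.0017, 0, 0, 0, 0.4], [0.0017, 0, 0, 0, 0.4]]]' | grep force:; python3 chk.py|head -1;python3 chk.py|head -1;  python3 -m pendant '[[[0.0008, 0, 0, 0, 0.4], [0.0017, 0, 0, 0, 0.4], [0.0017, 0, 0, 0, 0.4], [0.0017, 0, 0, 0, 0.4]]]' | grep -E "force:"; python3 chk.py|head -1; python3 chk.py|head -1
```

```text
force: [-3.6, 1.1, 1.8]
gripper_force: 31.3
tcp [0.5634 0.1071 0.0712] rackframe 0.011216080844744639 -0.05046928767567221 F rack -3.74 0.27 1.75
tcp [0.5635 0.1071 0.0712] rackframe 0.01127550464263589 -0.05047480859189872 F rack -4.44 0.38 0.86
force: [-4.6, 1.5, 2.8]
gripper_force: 31.4
tcp [0.5641 0.1069 0.0712] rackframe 0.01190661598389073 -0.050496591775745635 F rack -4.86 0.5 2.79
tcp [0.5641 0.1069 0.0712] rackframe 0.011870636441503735 -0.050486266363447704 F rack -6.36 0.3 2.79
```

In the tool's units: 0.0005 m / 0.6 = 0.0008, 0.0003 m / 0.6 = 0.0005.

```bash
python3 -m pendant '[[[0.0005, 0, 0, 0, 0.4], [0.0008, 0, 0, 0, 0.4], [0.0008, 0, 0, 0, 0.4], [0.0008, 0, 0, 0, 0.4]]]' | grep force:; python3 chk.py|head -1; python3 -m pendant '[[[-0.0012, 0, 0, 0, 0.4], [-0.0023, 0, 0, 0, 0.4], [-0.0033, 0, 0, 0, 0.4], [-0.0045, 0, 0, 0, 0.4], [-0.0057, 0, 0, 0, 0.4], [-0.006, 0, 0, 0, 0.4], [-0.006, 0, 0, 0, 0.4]]]' | grep force:; python3 chk.py|head -1
```

```text
force: [-5.1, 1.8, 3.0]
gripper_force: 31.4
tcp [0.5643 0.1069 0.0712] rackframe 0.012106963601648642 -0.05047959335065503 F rack -5.34 0.72 3.04
force: [-2.8, 0.4, -1.4]
gripper_force: 31.1
tcp [0.5627 0.1073 0.0713] rackframe 0.010481733497327098 -0.05045542788880772 F rack -2.85 -0.21 -1.35
```

In the tool's units: -0.0014 m / 0.6 = -0.0023, -0.001 m / 0.6 = -0.0017.

```bash
python3 -m pendant '[[[-0.0008, 0, 0, 0, 0.4], [-0.0017, 0, 0, 0, 0.4], [-0.0023, 0, 0, 0, 0.4], [-0.0023, 0, 0, 0, 0.4], [-0.0023, 0, 0, 0, 0.4]]]'|grep force:; python3 chk.py|head -1; python3 -m pendant '[[[0, 0, 0.0008, 0, 0.4], [0, 0, 0.0017, 0, 0.4], [0, 0, 0.0025, 0, 0.4], [0, 0, 0.003, 0, 0.4], [0, 0, 0.003, 0, 0.4]]]'|grep force:; python3 chk.py|head -1
```

```text
force: [-0.9, -0.7, -2.2]
gripper_force: 31.0
tcp [0.5615 0.1076 0.0716] rackframe 0.009204928332036868 -0.050354512554807086 F rack -0.75 -0.87 -2.24
force: [-0.2, 0.1, -1.5]
gripper_force: 31.0
tcp [0.5607 0.1077 0.0694] rackframe 0.00841635170952212 -0.050454773796338157 F rack -0.26 0.01 -1.49
```

In the tool's units: 0.0006 m / 0.6 = 0.001, 0.0004 m / 0.6 = 0.0007.

```bash
python3 -m pendant '[[[0, 0, 0.0007, 0, 0.4], [0, 0, 0.001, 0, 0.4], [0, 0, 0.001, 0, 0.4]]]'|grep force:; python3 chk.py|head -1;  python3 -m pendant '[[[0, 0, 0, 0, 0.55], [0, 0, 0, 0, 0.62], [0, 0, 0, 0, 0.66], [0, 0, 0, 0, 0.72], [0, 0, 0, 0, 0.8], [0, 0, 0, 0, 0.9], [0, 0, 0, 0, 1], [0, 0, -0.0083, 0, 1], [0, 0, -0.0333, 0, 1], [0, 0, -0.0667, 0, 1], [0, 0, -0.1, 0, 1], [0, 0, -0.1333, 0, 1], [0, 0, -0.1667, 0, 1], [-0.05, 0.0333, -0.2167, 0, 1], [-0.1167, 0.0833, -0.25, 0, 1], [-0.1167, 0.15, -0.25, 0, 1], [-0.1167, 0.2167, -0.25, 0, 1], [-0.1167, 0.25, -0.25, 0, 1], [-0.1167, 0.25, -0.25, 0, 1]]]' 20; python3 lid.py; python3 chk.py pics/s6.png|head -1
python3 - <<'E'
import cv2
a=cv2.imread('pics/s6.png')[100:300,200:440]; cv2.imwrite('pics/s6c.png',cv2.resize(a,None,fx=3,fy=3,interpolation=2))
E
```

```text
force: [-0.7, 0.1, 1.7]
gripper_force: 31.2
tcp [0.5608 0.1077 0.0692] rackframe 0.008521936935044543 -0.050448105850423156 F rack -0.71 -0.05 1.66
t: 39.2
tcp_pos: [0.4602, -0.026, 0.2195]
tool_rot: [0.994, -0.109, 0.001, 0.0]
force: [0.4, 0.2, -0.5]
finger_gap: 0.995
gripper_force: 0.0
side 1 381 [0.0074 0.0575] 0.028 z 0.1001 [[-0.0173, 0.0332], [0.0298, 0.0821]]
side -1 307 [ 0.0097 -0.0481] 0.0295 z 0.0998 [[-0.0158, -0.0715], [0.0328, -0.0218]]
top 1 499 [0.006  0.0535] 0.027 z 0.1007 [[-0.0177, 0.0284], [0.0299, 0.0775]]
top -1 492 [ 0.0083 -0.0504] 0.0269 z 0.1005 [[-0.0158, -0.0745], [0.0322, -0.0266]]
tcp [ 0.4605 -0.024   0.2192] rackframe -0.06152472231609255 -0.20048593777222184 F rack 0.4 -1.07 0.06
```

View pics/s6c.png

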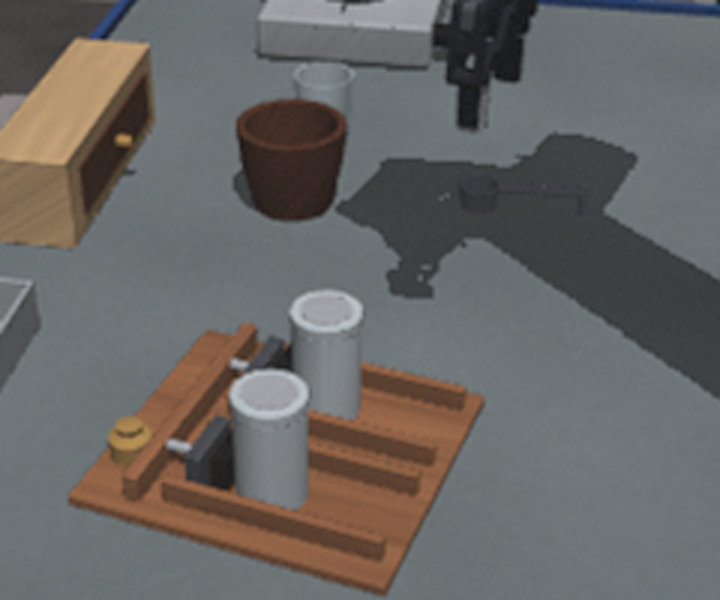

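Both tins stand upright in their lanes, at (270,440) and (328,355) in the crop. Their gaps to the pads are about 0 and 1–2 mm, they are about 1.5 mm off the centre lines, and the arm is clear.

```bash
python3 -c "
from station import job
print(job.sign_off())"
```

```text
the job is handed in; nothing more can be done
None
```

The job is handed in, but the sign-off gave no verdict: the burr tin stands against its pad in the brass-weight lane and the empty tin within about 2 mm of its pad in the other lane, both pressed to roughly 6 N; on my first push the burr tin rocked in the grip, so I set it down and regripped it before pressing.

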